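# Fit the crank to the feed stage and wind the dish to the mark

## Robot

A 6-joint arm with a two-finger parallel gripper is mounted at the origin on a cart in front of the work surface, level with it; the furniture and walls round the work are solid. World frame = base frame: x ahead of the robot, y to its left, z up, the work surface at z = 0. Lengths are in m, angles in rad, forces in N, time in s.
With the tool pointing down it reaches from about 0.35 to 0.975 m from the base axis. Payload 7.1 kg.
Tool frame: the origin (TCP) lies midway between the tips of the shut fingers; the grasp point (between the pads) lies 19 mm behind it; z points along the fingers, y is the line along which they close (so a half turn about z gives the same grasp; the last joint's range is limited). The gripper opens to 88 mm and grips with 3 to 60 N. Pads are 20 mm wide; open, the fingers measure 115 mm over their backs; the gripper's body (75 mm by 178 mm) begins 61 mm behind the grasp point.
Start: joints at [1.099, 0.423, 1.63, -0, 1.089, -0.019], TCP at [0.273, 0.562, 0.223] pointing down, gripper open.
Joint ranges: [-3, 3], [-0.9, 2.11], [0.09, 2.58], [-1.31, 4.45], [0.11, 2.69], [-2.54, 2.54]. Speed limits (rad/s): [2.39, 2.39, 3.01, 3.14, 3.14, 3.14].

## Interface

Orientations are given as a unit quaternion [x, y, z, w].
In Python, from rig import robot gives the robot as it stands. Calls block until the motion is done:
- robot.move_to(position, orientation): joint-space move of the TCP to a pose.
- robot.line_to(position, rot=None, v=0.15): straight line of the TCP; rot=None keeps the orientation; v is the mean speed in m/s.
- robot.move_j(angles): joint-space move.
- robot.gripper_to(opening, effort=None): opening from 0.0 (shut) to 1.0 (fully open); effort is the grip in N (None keeps the last); returns when the fingers have stopped.
- robot.wait(seconds).
- robot.solve_ik(position, orientation): joint angles nearest the present ones, or None.
- robot.sense(): the state.
- robot.capture(name): name is "scene" or "side" or "wrist"; returns the picture (480x640x3 uint8, red, green, blue); there is no depth.
- robot.camera_info(name): a dict with "fx", "fy", "cx", "cy" (pixels), "pose" (4x4, takes a point from camera to world coordinates). Camera axes: x right, y up, looking along -z (the intrinsics and any distortion apply to the point x, -y, -z); pixel columns grow to the right and rows downward; lengths in m; the calibration is good to about 2 mm. A picture is of the moment at which its call begins: read the wrist's pose just before it. camera_info takes no time and is no camera call; for the wrist camera it gives the pose at the moment of the call.
A pose or a line that the arm cannot do raises robot.Unreachable and nothing moves.
- robot.finish_job(): hands the job in; it is judged then, once.
The state is a dict: "t": time; "qpos": joint angles; "joint_velocities": joint speeds; "effort": joint torques, N m; "ee_pos": TCP position; "eef_rot": TCP orientation; "ft_force": force on the tool from outside, world axes, zero at the start; "ft_torque": the same for the moment, N m; "width": opening from 0.0 (shut) to 1.0 (fully open); "grip_force": force on a finger pad.
Only numpy, scipy, OpenCV 4.12 (cv2) and the standard library are available. Lean on these libraries where they do the work, as an engineer would, in place of code of your own. Each camera call takes 0.05 s, during which the arm holds its last target. There are 200 camera calls.

## Task

Fit the loose crank fully down on the square shaft of the blue feed stage, let go, and wind it clockwise until the carriage's yellow pointer lines up with the red tab. Leave the crank standing on the shaft; move the carriage only with the crank, do not push it or the red tab, and leave the sample pot, timer and marker pen where they are.

Things in the scene. Friction and masses are not known exactly. Their poses are not given: they have to be found in the camera images.
- crank: Loose steel crank, 0.22 kg, standing upright on the bench, balanced over its hub. Origin: centre of the hub's underside, z up. Hub: square block 30 x 30 mm, 38 mm tall, sides along x and y, to be pinched across y from above. An arm 14 mm wide (22 to 30 mm up) runs to +x with an upright grip 60 mm out; a round counterweight, 26 mm across, sits 37 mm out on -x (16 to 34 mm up).
- grip_mid (a point): Middle of the crank's black grip, an upright cylinder 21 mm across, 41 mm tall (31 to 72 mm above the hub's underside; this point 51 mm), 60 mm out on the crank's +x. The grip spins freely about its upright pin, so holding it does not fix the crank's yaw, and it can be led round a circle without turning the gripper.
- bore_mouth (a point): Centre of the bore at the underside of the crank's hub (same point and axes as the crank). Square bore right through the hub, sides parallel to the hub's, 15.4 mm wide: 0.7 mm clearance on each side of the shaft, so the crank has about 0.1 rad of play each way on it.
- feed_stage: Fixed feed stage; origin on the bench surface below the shaft axis. Base plate 100 mm (x, -50 to 50) by 370 mm (y, -45 to 325), 10 mm thick. Blue gearbox 84 x 84 mm round the shaft, its flat top 50 mm up. Two rails run from it to +y, to a blue end block (44 mm tall) at y = 302 mm. Its x axis points away from the robot, turned by up to 0.25 rad.
- shaft_seat (a point): Foot of the upright steel square shaft, 52 mm above the bench, on a 32 mm round brass collar on which the hub's underside comes to rest. The axes turn with the shaft, x and y square to its flats. Shaft 14 x 14 mm, 24 mm tall, plus a square tapered tip, 5.5 mm tall and 8 mm wide at the end. The crank fits in any of the four quarter turns.
- shaft (a joint): Turn of the shaft in rad, growing clockwise seen from above; some 0.06 N m turns it, and it stays where it is left.
- carriage (a joint): Travel of the carriage in m, away from the gearbox along the stage's +y, geared to the shaft: one clockwise turn = 40 mm. The carriage is a 70 x 66 mm block, 38 mm tall, with a petri dish held on it (top 52 mm above the bench); its centre is 95 mm + travel from the shaft axis. Stop at 150 mm.
- pointer (a point): Tip of the yellow pointer at the front (-x) side of the carriage, in the carriage's middle, 46 mm in front of the rails' centre line, 36 mm up; axes as the stage's.
- index_tab: Fixed upright red tab, 3 mm thick in y and 34 mm tall, at the front edge of the base plate; origin at its foot, 54.5 mm in front of the centre line, axes as the stage's. The pointer lines up when its y in this frame is 0. At the start the carriage is 30 to 55 mm short of it, on the gearbox side.
- pot: Loose bystander: clear lidded sample pot, 67 mm across, 68 mm tall; origin at the centre of its underside.
- timer: Loose bystander: white bench timer 60 x 64 x 18 mm; origin at the centre of its underside.
- marker: Loose bystander: marker pen with red cap lying along its y, 17 x 135 x 16 mm; origin at the centre of its underside.

How it is judged:
By the outcome, as a careful person would: the job done as asked, in the order asked, and still so for the second after the job is handed in, with the robot touching nothing.
It also fails if it takes over 64 s, if anything falls off the work surface, if the arm or the gripper's body presses on something with over 40 N, if the wrist force passes 120 N, or if a joint passes its speed limit or range.

## Working session

There is one attempt and no reset: what is moved stays moved. The work goes in short steps, each a Python script; the robot and the scene stay as the last script left them, time stands still between calls to the robot, and variables do not carry over. Pictures are saved under pics/ and viewed, at most 10 in all, crops included, and the job is handed in when it is done.

```bash
ls; mkdir -p pics
python3 - <<'E'
from rig import robot
import cv2,numpy as np
for n in("scene","side"):
    im=robot.capture(n); cv2.imwrite(f"pics/{n}0.png",im[:,:,::-1])
    c=robot.camera_info(n); print(n,{k:(np.round(v,3).tolist() if k=="pose" else v) for k,v in c.items()})
c=robot.camera_info("wrist");print(c.keys(),np.round(c["pose"],3).tolist(),c["fx"])
print(robot.sense())
E
```

```text
pics
scene {'fx': 508.32347213562946, 'fy': 508.32347213562946, 'cx': 312.3440410780861, 'cy': 246.07205668825713, 'pose': [[0.868, 0.227, -0.441, 0.103], [-0.496, 0.42, -0.76, -0.946], [0.013, 0.879, 0.477, 0.586], [0.0, 0.0, 0.0, 1.0]]}
side {'fx': 481.8631499896351, 'fy': 481.8631499896351, 'cx': 312.3446522481969, 'cy': 244.4677070834498, 'pose': [[-0.999, 0.04, -0.011, 0.589], [-0.034, -0.637, 0.77, 0.584], [0.024, 0.77, 0.638, 0.609], [0.0, 0.0, 0.0, 1.0]]}
dict_keys(['fx', 'fy', 'cx', 'cy', 'pose']) [[0.438, -0.861, -0.257, 0.202], [0.899, 0.42, 0.126, 0.597], [-0.001, -0.286, 0.958, 0.385], [0.0, 0.0, 0.0, 1.0]] 369.15898288164107
{'t': 0.1, 'qpos': array([ 1.09903481e+00,  4.23723491e-01,  1.63056769e+00,  2.00071384e-05,
        1.08858615e+00, -1.89871741e-02]), 'joint_velocities': array([ 8.84509988e-04, -1.39698997e-03, -1.22032658e-03, -7.00322404e-05,
       -1.25949645e-03,  1.93348454e-03]), 'effort': array([-6.35998076e-04, -5.45613384e+01, -2.74324661e+01,  6.44940860e-02,
        1.88200513e-02, -1.98418604e-05]), 'ee_pos': array([0.2731645 , 0.56162079, 0.22202301]), 'eef_rot': array([ 2.24462832e-01,  9.74482439e-01, -6.20944301e-04, -1.64630635e-04]), 'ft_force': array([-0.19681799,  0.17940432, -0.87354435]), 'ft_torque': array([ 0.03721629,  0.04938956, -0.02627041]), 'grip_force': 0.0, 'width': 1.001646856027001}
```

View pics/scene0.png

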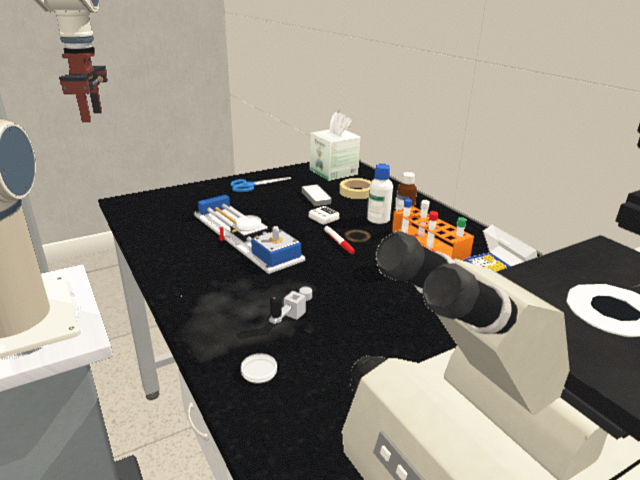

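View pics/side0.png

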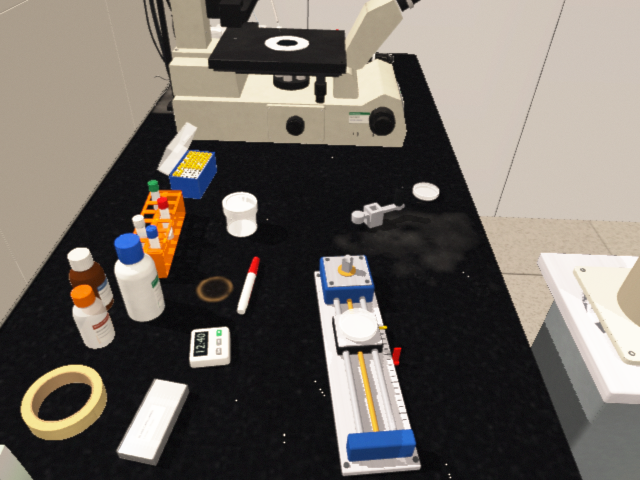

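The scene view shows the crank hub at about (294,305), the stage's shaft at (276,233) and the red tab at (221,233). In the side view the hub is at about (373,212) with its arm pointing right, the shaft tip at (347,258), the pointer at (383,327) and the tab at (397,355).

```bash
cat > h.py <<'E'
from rig import robot
import cv2,numpy as np
from scipy.spatial.transform import Rotation as R
def ray(c,u,v):
    T=np.array(c["pose"]);d=np.array([(u-c["cx"])/c["fx"],-(v-c["cy"])/c["fy"],-1.])
    return T[:3,3],T[:3,:3]@d
def onz(c,u,v,z):
    o,d=ray(c,u,v);return o+d*(z-o[2])/d[2]
def proj(c,p):
    T=np.array(c["pose"]);q=T[:3,:3].T@(np.asarray(p)-T[:3,3])
    return np.array([c["cx"]-c["fx"]*q[0]/q[2],c["cy"]+c["fy"]*q[1]/q[2]])
def tri(r1,r2):
    A=np.zeros((3,3));b=np.zeros(3)
    for o,d in(r1,r2):
        d=d/np.linalg.norm(d);M=np.eye(3)-np.outer(d,d);A+=M;b+=M@o
    p=np.linalg.solve(A,b);return p
def down(yaw):  # tool y axis direction (closing line) at angle yaw in world; tool z down
    y=np.array([np.cos(yaw),np.sin(yaw),0]);z=np.array([0,0,-1.]);x=np.cross(y,z)
    return R.from_matrix(np.c_[x,y,z]).as_quat()
def snap(name,fn):
    c=robot.camera_info(name);im=robot.capture(name)[:,:,::-1].copy();cv2.imwrite(f"pics/{fn}.png",im)
    import pickle;pickle.dump((c,im),open(f"pics/{fn}.pkl","wb"));return c,im
E
python3 - <<'E'
from h import *
s,d=robot.camera_info("scene"),robot.camera_info("side")
print("tool R",np.round(R.from_quat(robot.sense()["eef_rot"]).as_matrix(),2).tolist())
for n,a,b in(("hubtop",(294,296),(373,206)),("shafttip",(276,230),(347,258)),("tabtop",(221,228),(398,348)),("pointer",None,(383,327)),("blockend",(214,200),(380,436))):
    if a: p=tri(ray(s,*a),ray(d,*b)); print(n,p.round(3))
    else: print(n,onz(d,*b,.036).round(3))
print("hub38",onz(s,294,296,.038),onz(d,373,206,.038)); print("shaft",onz(s,276,230,.08),onz(d,347,258,.08))
print("cw",onz(d,357,217,.034),"grip",onz(d,399,206,.06),onz(s,276,307,.051))
E
```

```text
tool R [[-0.9, 0.44, -0.0], [0.44, 0.9, -0.0], [0.0, -0.0, -1.0]]
hubtop [ 0.478 -0.234  0.041]
shafttip [ 0.54  -0.03   0.075]
tabtop [0.464 0.122 0.032]
pointer [0.483 0.086 0.036]
blockend [0.502 0.269 0.042]
hub38 [ 0.47974799 -0.23080938  0.038     ] [ 0.4781147 -0.2382064  0.038    ]
shaft [ 0.53725339 -0.03793358  0.08      ] [ 0.53939781 -0.02335386  0.08      ]
cw [ 0.51216089 -0.20306627  0.034     ] grip [ 0.43042989 -0.21005213  0.06      ] [ 0.42585228 -0.26332319  0.051     ]
```

Run:
```python
from h import *
robot.move_to([0.53,0.0,0.25],down(np.pi/2)); c1,i1=snap("wrist","w_stage")
robot.move_to([0.48,-0.235,0.20],down(np.pi/2)); c2,i2=snap("wrist","w_crank")
print(robot.sense()["t"],robot.sense()["qpos"].round(2))
a=np.hstack([i1,i2]);cv2.imwrite("pics/w01.png",cv2.resize(a,(800,300)))
```

```text
3.375 [-0.48  0.32  1.85  0.    0.97 -2.05]
```

View pics/w_stage.png

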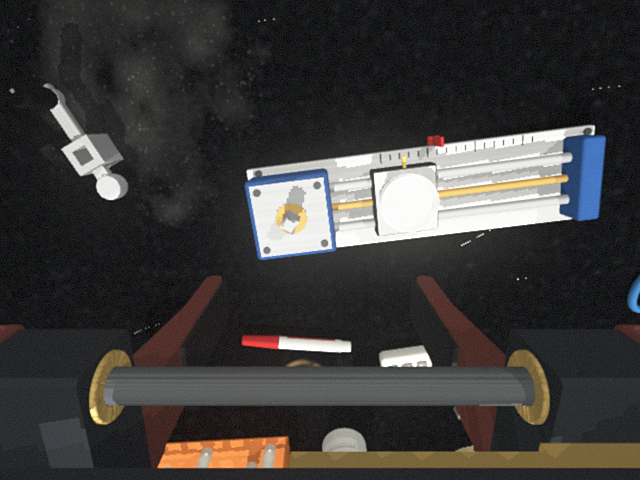

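View pics/w_crank.png

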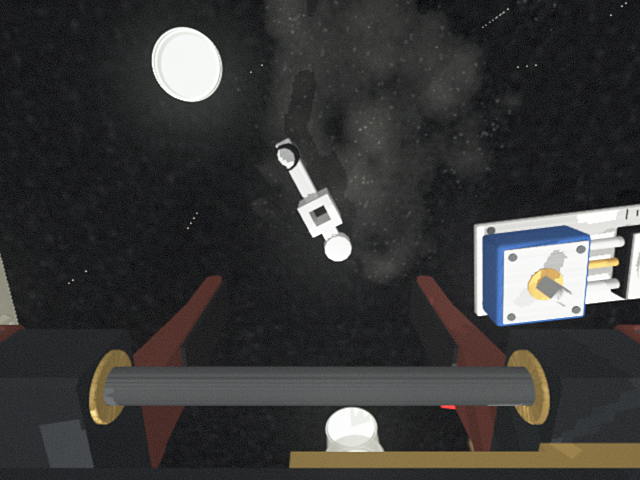

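Stage view: the gearbox is at (290,215) with the shaft about (291,222), pointer (405,162) and tab (435,141). Crank view: bore is about (320,213), counterweight (337,247), grip top (287,155).

Run:
```python
from h import *
import pickle
_,a=pickle.load(open("pics/w_stage.pkl","rb"));_,b=pickle.load(open("pics/w_crank.pkl","rb"))
A=cv2.resize(a[190:250,255:330],(600,480),interpolation=cv2.INTER_NEAREST)
B=cv2.resize(b[140:265,270:360],(396,550),interpolation=cv2.INTER_NEAREST)
o=np.zeros((550,800,3),np.uint8);o[:350,:400]=cv2.resize(a[195:247.__int__(),260:320],(400,350),interpolation=cv2.INTER_NEAREST);o[:,404:]=B
cv2.imwrite("pics/crop1.png",o)
```

```text
File "<stdin>", line 6
    o=np.zeros((550,800,3),np.uint8);o[:350,:400]=cv2.resize(a[195:247.__int__(),260:320],(400,350),interpolation=cv2.INTER_NEAREST);o[:,404:]=B
                                                                      ^
SyntaxError: invalid decimal literal
```

Run:
```python
from h import *
import pickle
_,a=pickle.load(open("pics/w_stage.pkl","rb"));_,b=pickle.load(open("pics/w_crank.pkl","rb"))
o=np.zeros((550,800,3),np.uint8)
o[:400,:400]=cv2.resize(a[195:245,265:315],(400,400),interpolation=cv2.INTER_NEAREST)
o[:,404:]=cv2.resize(b[140:265,270:360],(396,550),interpolation=cv2.INTER_NEAREST)
cv2.imwrite("pics/crop1.png",o)
```

```text
(no output)
```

View pics/crop1.png

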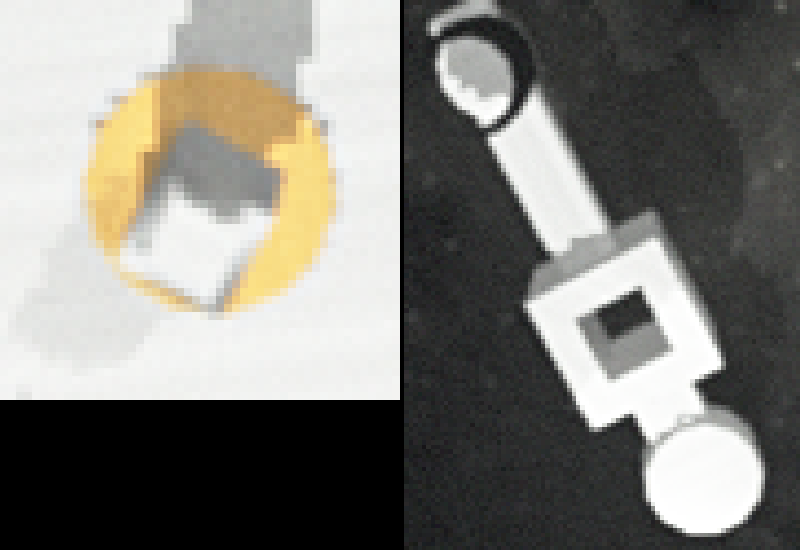

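Run:
```python
from h import *
import pickle
cs,a=pickle.load(open("pics/w_stage.pkl","rb"));cc,b=pickle.load(open("pics/w_crank.pkl","rb"))
R_=lambda x,y,z:onz(cc,270+(x-404)/4.4-.4,140+y/4.4-.4,z)
L_=lambda x,y,z:onz(cs,265+x/8-.4,195+y/8-.4,z)
H=np.array([R_(x,y,.038) for x,y in((527,305),(656,238),(722,362),(594,430))])
print("hub",H.mean(0),"sides",[np.linalg.norm(H[i]-H[i-1]).round(4) for i in range(4)])
f=lambda v:np.arctan2(v[1],v[0]).round(3)
print("yaws",f(H[0]-H[3]),f(H[1]-H[2]),f(H[0]-H[1]),f(H[3]-H[2]))
g,w=R_(485,75,.072),R_(704,477,.034);print("grip",g,"cw",w,np.linalg.norm((g-H.mean(0))[:2]),np.linalg.norm((w-H.mean(0))[:2]),"yaw",f(g-w))
S=[L_(197,125,.052),L_(280,170,.052),L_(215,308,.076),L_(120,245,.076)]
print("collar",L_(211,188,.052));print("S",np.array(S).round(4).tolist(),"mean",np.mean(S,0))
print([ (np.linalg.norm((S[i]-S[i-1])[:2]).round(4),f(S[i]-S[i-1])) for i in range(4)])
# blue gearbox/stage: pointer, tab
P=onz(cs,404.5,156,.036);T=onz(cs,436,137,.034);print("pointer",P,"tab",T)
hsv=cv2.cvtColor(a,cv2.COLOR_BGR2HSV)
for n,lo,hi in(("blue",(100,150,60),(125,255,255)),("yel",(20,150,120),(35,255,255)),("red",(0,180,80),(6,255,255))):
    m=cv2.inRange(hsv,lo,hi);k,_,st,ce=cv2.connectedComponentsWithStats(m)
    print(n,[(st[i].tolist(),ce[i].round(1).tolist()) for i in range(1,k) if st[i][4]>15])
# proj check of collar into crank view
print(proj(cc,[*L_(211,188,.052)[:2],.052]))
```

```text
hub [ 0.47843037 -0.23249737  0.038     ] sides [np.float64(0.0299), np.float64(0.0296), np.float64(0.0292), np.float64(0.0302)]
yaws -2.672 -2.652 -1.088 -1.066
grip [ 0.4236464  -0.25709763  0.072     ] cw [ 0.51050935 -0.21558802  0.034     ] 0.060053784373307155 0.036262744641858566 yaw -2.696
collar [ 0.53893093 -0.02639614  0.052     ]
S [[0.5309, -0.028, 0.052], [0.5366, -0.0177, 0.052], [0.5477, -0.0244, 0.076], [0.54, -0.0354, 0.076]] mean [ 0.53879114 -0.02636304  0.064     ]
[(np.float64(0.0118), np.float64(2.458)), (np.float64(0.0118), np.float64(1.059)), (np.float64(0.0129), np.float64(-0.542)), (np.float64(0.0135), np.float64(-2.182))]
pointer [0.47908408 0.08714419 0.036     ] tab [0.46081468 0.11756161 0.034     ]
blue [([561, 135, 45, 86, 2857], [584.5, 175.9]), ([246, 182, 10, 32, 62], [249.2, 194.0]), ([254, 231, 30, 29, 68], [262.9, 250.6]), ([627, 276, 13, 37, 289], [634.2, 296.2])]
yel []
red [([440, 137, 4, 9, 27], [441.4, 140.8]), ([242, 335, 36, 14, 264], [259.4, 341.2])]
[545.48142936 283.65681283]
```

Run:
```python
from h import *
robot.move_to([0.5389,-0.0264,0.14],down(-0.55)); robot.wait(.2); c,im=snap("wrist","w_shaft")
u,v=proj(c,[0.5389,-0.0264,.06]).round().astype(int);print(u,v,robot.sense()["t"])
u0,v0=u-32,v-28;print(u0,v0)
cv2.imwrite("pics/crop2.png",cv2.resize(im[v0:v0+56,u0:u0+64],(640,560),interpolation=cv2.INTER_CUBIC))
```

```text
320 247 5.7833
288 219
```

View pics/crop2.png

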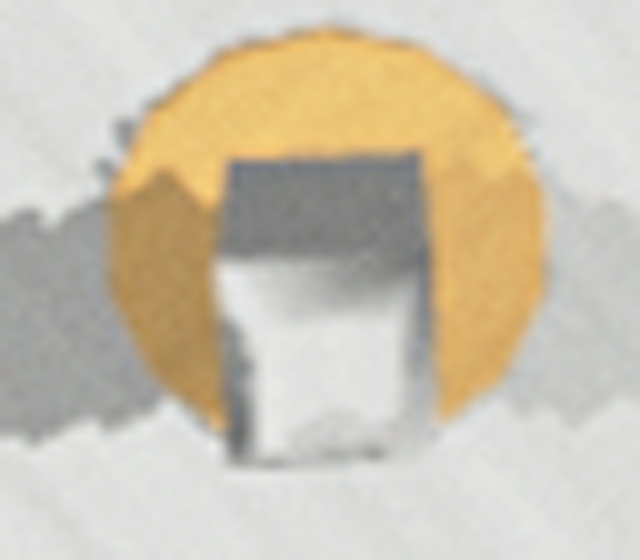

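Run:
```python
from h import *
import pickle
c,im=pickle.load(open("pics/w_shaft.pkl","rb"))
L=lambda x,y,z:onz(c,288+x/10-.5,219+y/10-.5,z)
f=lambda v:(np.arctan2(v[1],v[0]).round(3),np.linalg.norm(v).round(4))
a,b=L(228,160,.052),L(417,153,.052);t1,t2=L(258,457,.0815),L(385,452,.0815)
s1,s2=L(214,260,.076),L(432,258,.076)
print("foot",f(b-a),"tip",f(t2-t1),"should",f(s2-s1))
d=(b-a)/np.linalg.norm(b-a);n=np.array([d[1],-d[0],0])
for p,q in((a,b),(s1,s2)):print("centre",(p+q)/2+.007*n,(p+q)/2-.007*n)
print("collar top/left/right",L(330,30,.052),L(108,240,.052),L(547,240,.052))
```

```text
foot (np.float64(-0.513), np.float64(0.0134)) tip (np.float64(-0.509), np.float64(0.0081)) should (np.float64(-0.541), np.float64(0.014))
centre [ 0.5388943  -0.02671286  0.052     ] [ 0.54575944 -0.01451163  0.052     ]
centre [ 0.53889474 -0.02665055  0.076     ] [ 0.54575988 -0.01444933  0.076     ]
collar top/left/right [ 0.54758968 -0.01303931  0.052     ] [ 0.52609925 -0.01789414  0.052     ] [ 0.55270083 -0.03424236  0.052     ]
```

Foot and shoulder edges agree: the shaft is at (0.5389,-0.0267), yaw -0.52, and the edges measure 13.4 and 14 mm. Next I'll pick up the crank.

Run:
```python
from h import *
q=down(-1.095);h=[0.4784,-0.2325]
robot.move_to([*h,.12],q); robot.line_to([*h,.008],v=.12)
robot.gripper_to(0.0,25); s=robot.sense();print(s["width"]*88,s["grip_force"],s["ft_force"])
robot.line_to([*h,.12],v=.12)
S=[0.5389,-0.0267]
robot.move_to([*S,.115],down(-0.52));robot.wait(.3)
s=robot.sense();print(s["t"],s["width"]*88,s["grip_force"],s["ft_force"],s["ee_pos"],s["ft_torque"])
c,im=snap("wrist","w_held")
u,v=proj(c,[*S,.145]).round().astype(int);print(u,v)
cv2.imwrite("pics/crop3.png",cv2.resize(im[v-90:v+90,u-120:u+120],(800,600),interpolation=cv2.INTER_CUBIC))
```

```text
30.05396736718065 24.999704975634813 [ 0.11352407 -0.38838445  0.20464839]
10.9083 30.17759748066703 24.999811425805092 [ 0.4088625  -0.95939835 -1.77122268] [ 0.53883544 -0.0278295   0.1150431 ] [-0.00251274  0.14390551 -0.08299256]
320 329
```

View pics/crop3.png

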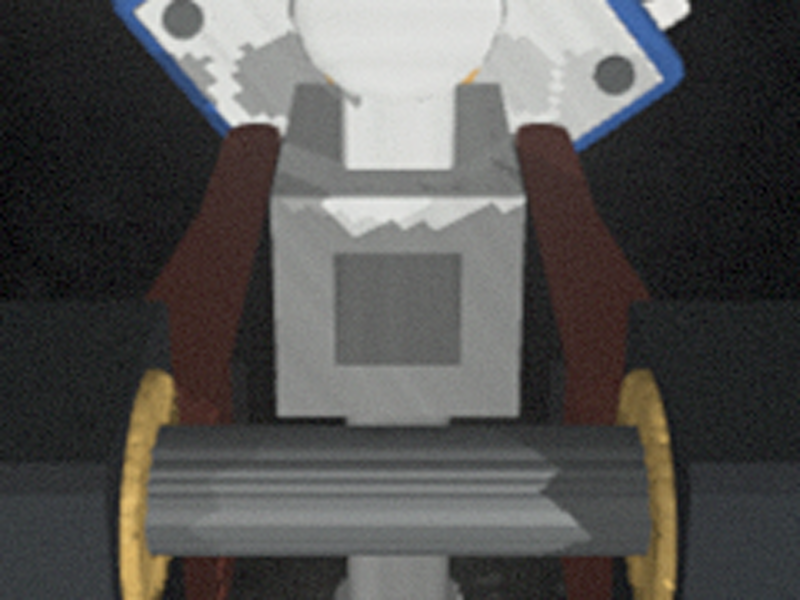

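The hub is square between the fingers. Its top corners are at crop (273,197), (523,197), (520,415) and (277,415), with the bore at (398,309). I'll convert these to an offset from the shaft.

Run:
```python
from h import *
import pickle
c,im=pickle.load(open("pics/w_held.pkl","rb"))
L=lambda x,y,z:onz(c,200+x/3.333-.35,239+y/3.333-.35,z)
H=np.array([L(*p,.145) for p in((273,197),(523,197),(520,415),(277,415))])
B=np.array([L(*p,.145) for p in((335,254),(461,254),(461,365),(335,365))])
print(H.mean(0),B.mean(0),[np.linalg.norm(H[i]-H[i-1]).round(4) for i in range(4)],[np.linalg.norm(B[i]-B[i-1]).round(4) for i in range(4)])
d=H[1]-H[0]+H[2]-H[3];print("yaw",np.arctan2(d[1],d[0]))
s=robot.sense();print(s["ee_pos"],np.array(c["pose"])[:3,3])
```

```text
[ 0.53811613 -0.02750487  0.145     ] [ 0.53800608 -0.02763163  0.145     ] [np.float64(0.0299), np.float64(0.0295), np.float64(0.0299), np.float64(0.0304)] [np.float64(0.0153), np.float64(0.0151), np.float64(0.0153), np.float64(0.0156)]
yaw -0.5231737363498028
[ 0.53886094 -0.02761919  0.11505751] [0.57756349 0.04127748 0.27756165]
```

Run:
```python
from h import *
p=np.array([0.5397,-0.0258])
robot.line_to([*p,.092],v=.06);robot.wait(.2);s=robot.sense();print(s["ee_pos"],s["ft_force"])
p+=np.array([0.5397,-0.0267])-s["ee_pos"][:2]
for z in(.084,.077,.070,.064,.0605):
    robot.line_to([*p,z],v=.04);s=robot.sense();print(z,s["ee_pos"].round(4),s["ft_force"].round(1),s["ft_torque"].round(2))
    if np.abs(s["ft_force"]).max()>25:break
print(s["t"],s["width"]*88)
```

```text
[ 0.53994811 -0.02578654  0.09225442] [ 0.70654528  0.4742007  -0.97308016]
0.084 [ 0.5392 -0.0268  0.0837] [-0.1 -0.3 -2.3] [-0.04  0.07  0.02]
0.077 [ 0.5393 -0.0267  0.0767] [ 0.6 -0.6 -1.8] [-0.08  0.05 -0.02]
0.07 [ 0.5393 -0.0267  0.0697] [-0.2 -0.4 -2. ] [-0.04  0.05  0.02]
0.064 [ 0.5393 -0.0267  0.0637] [ 0.1  0.7 -2.4] [-0.07  0.07  0.03]
0.0605 [ 0.5393 -0.0267  0.0603] [ 0.5 -0.2 -2.9] [-0.09  0.01  0.01]
13.2417 29.95186857735416
```

Run:
```python
from h import *
s=robot.sense();p=s["ee_pos"]
robot.line_to([0.5393,-0.0267,.0598],v=.03);print(robot.sense()["ee_pos"],robot.sense()["ft_force"])
robot.gripper_to(.6,15);robot.line_to([0.5393,-0.0267,.155],v=.15)
a=-2.09;g=[0.5389+.06*np.cos(a),-.0267+.06*np.sin(a)]
robot.move_to([*g,.155],down(0));robot.wait(.2)
c,im=snap("wrist","w_g");_,sd=snap("side","s_g");print(robot.sense()["t"],robot.sense()["ee_pos"],g)
o=np.zeros((600,800,3),np.uint8);o[:300,:400]=cv2.resize(sd[220:370,290:490],(400,300));
o[300:,:400]=cv2.resize(im,(400,300));
for p,(x,y) in(([0.479,.087,.036],(400,0)),([*g,.124],(400,300))):
    u,v=proj(c,p).round().astype(int);u=min(max(u,50),590);v=min(max(v,38),442);print(u,v);k=cv2.resize(im[v-38:v+37,u-50:u+50],(400,300),interpolation=cv2.INTER_CUBIC);o[y:y+300,x:x+400]=k
cv2.imwrite("pics/crop4.png",o)
```

```text
[ 0.53933681 -0.02669074  0.06001588] [-0.65684954  0.39988586  1.77503133]
15.7917 [ 0.50931926 -0.07840829  0.15492882] [np.float64(0.5091286652376401), np.float64(-0.07879287500673676)]
273 38
319 275
```

View pics/crop4.png

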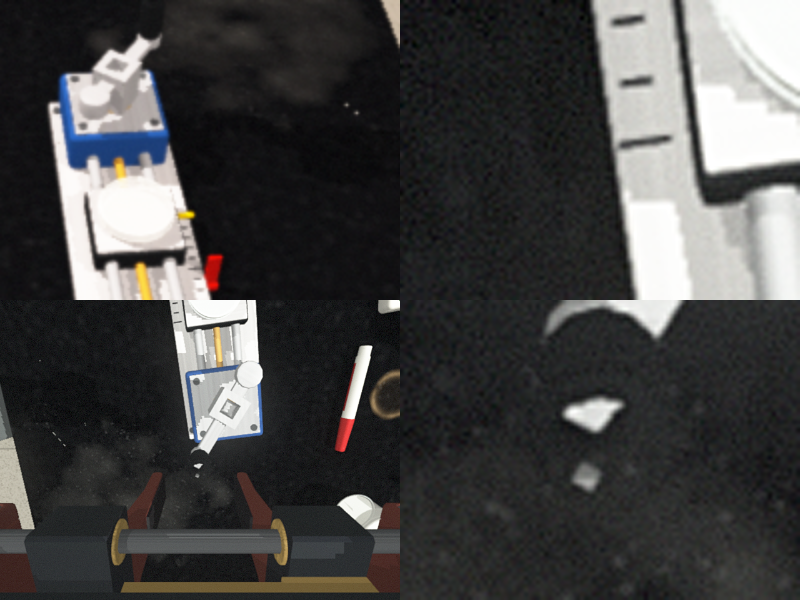

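Run:
```python
from h import *
import pickle
c,im=pickle.load(open("pics/w_g.pkl","rb"))
u,v=proj(c,[0.5389,-.0267,.09]);print("hub pred",u,v)
for y in(237,):
    for p in([0.5091,-.0788,.124],[0.5091,-.0788,.083]):print(proj(c,p))
x0,y0=270,95
k=cv2.resize(im[y0:y0+195,x0:x0+160],(640,780)) [:,:]
k=cv2.convertScaleAbs(np.minimum(k.astype(float)*1.0,255),alpha=1)
k=(255*(k/255.)**.45).astype(np.uint8);cv2.imwrite("pics/crop5.png",cv2.resize(k,(480,585)))
```

```text
hub pred 367.6817430441586 174.76459512858167
[319.08645795 275.30041478]
[319.03071948 251.78454338]
```

View pics/crop5.png

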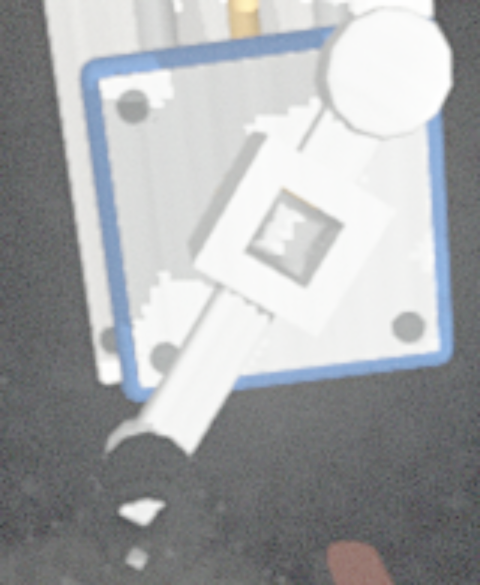

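The hub centre is at (369,173), predicted (368,175), and the shaft shows in the bore, so the crank is seated. The grip is where I expected. Next I'll grasp it and wind about 24 mm.

```bash
cat >> h.py <<'E'
C=np.array([0.5391,-.0267])
def wind(a,b,step=.16,v=.09,z=.092):
    n=max(1,int(np.ceil(abs(b-a)/step)));F=0
    for t in np.linspace(a,b,n+1)[1:]:
        robot.line_to([*(C+.06*np.array([np.cos(t),np.sin(t)])),z],v=v)
        s=robot.sense();F=max(F,np.linalg.norm(s["ft_force"]))
        if F>30: print("force",t,s["ft_force"]);break
    p=s["ee_pos"][:2]-C;print("ang",np.arctan2(p[1],p[0]),np.hypot(*p),"F",F,"t",s["t"]);return t
E
python3 - <<'E'
from h import *
a=-2.09
robot.line_to([*(C+.06*np.array([np.cos(a),np.sin(a)])),.092],v=.12)
robot.gripper_to(0,12);s=robot.sense();print(s["width"]*88,s["ft_force"])
wind(a,a-.5); t=wind(a-.5,a-3.8)
robot.wait(.2);c,im=snap("wrist","w_p1");print(t)
hsv=cv2.cvtColor(im,cv2.COLOR_BGR2HSV)
for n,lo,hi in(("yel",(22,120,100),(35,255,255)),("red",(0,150,60),(8,255,255))):
    m=cv2.inRange(hsv,lo,hi);k,_,st,ce=cv2.connectedComponentsWithStats(m)
    print(n,[(st[i].tolist(),ce[i].round(1).tolist()) for i in range(1,k) if st[i][4]>8])
print(proj(c,[.4765,.11,.036]),proj(c,[.461,.1176,.034]))
cv2.imwrite("pics/w_p1v.png",im)
E
```

```text
20.61790442704587 [-0.73599425 -0.16707232  2.20537269]
ang -2.593379841814944 0.05999936977907547 F 4.390406140470429 t 18.0667
ang 0.3889508979217862 0.0602678013356978 F 4.538152874807006 t 23.4917
-5.89
yel [([97, 58, 20, 9, 148], [106.3, 62.1])]
red [([68, 30, 45, 28, 489], [91.1, 40.6]), ([478, 215, 3, 9, 12], [479.1, 219.2]), ([476, 225, 3, 9, 12], [477.1, 228.9]), ([475, 235, 2, 6, 10], [475.4, 237.1]), ([469, 255, 4, 13, 18], [470.6, 261.4]), ([466, 274, 3, 9, 9], [467.2, 278.0]), ([458, 303, 28, 30, 495], [470.9, 318.1])]
[100.79972446  61.74486431] [71.79771557 46.9929133 ]
```

View pics/w_p1v.png

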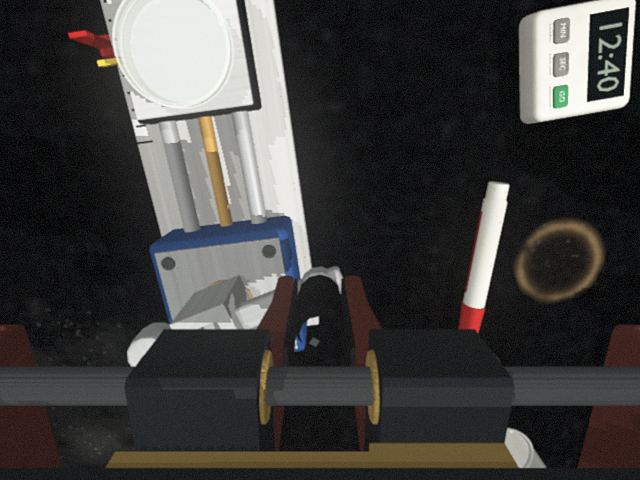

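The carriage has moved: the pointer is at (97–117,62), just short of the tab at (68–113,30–58). I'll let go and measure from straight above the tab, where parallax along y vanishes.

```bash
cat >> h.py <<'E'
YAW=.118
def measure(fn,tp=(.47,.038,.17)):
    robot.move_to(list(tp),down(0));robot.wait(.3)
    c,im=snap("wrist",fn);hsv=cv2.cvtColor(im,cv2.COLOR_BGR2HSV);out={}
    ey=np.array([-np.sin(YAW),np.cos(YAW),0]);ex=np.array([np.cos(YAW),np.sin(YAW),0]);o=np.array([.5389,-.0267,0])
    for n,lo,hi,z in(("ptr",(20,120,90),(36,255,255),.036),("tab",(0,150,60),(8,255,255),.034)):
        v,u=np.nonzero(cv2.inRange(hsv,lo,hi))
        P=np.array([onz(c,a,b,z) for a,b in zip(u,v)])-o
        X,Y=P@ex,P@ey
        k=(X>-.075)&(X<-.03)&(Y>.08)&(Y<.22)
        out[n]=(X[k].mean(),Y[k].mean());print(n,k.sum(),"x",X[k].min().round(4),X[k].max().round(4),"y",Y[k].min().round(4),Y[k].max().round(4),"mean",Y[k].mean().round(5), "median",np.median(Y[k]).round(5))
    print("cam local y",(np.array(c["pose"])[:3,3]-o)@ey,"short",out["tab"][1]-out["ptr"][1],"t",robot.sense()["t"]);return out
E
python3 - <<'E'
from h import *
robot.gripper_to(.45);p=robot.sense()["ee_pos"]
robot.line_to([p[0],p[1],.16],v=.15)
measure("m1")
E
```

```text
ptr 60 x -0.0466 -0.0347 y 0.1407 0.1441 mean 0.14221 median 0.14221
tab 172 x -0.0608 -0.0514 y 0.152 0.1633 mean 0.15777 median 0.15792
cam local y 0.15107105818306207 short 0.01555178926100273 t 25.8
```

Run:
```python
from h import *
import pickle
ey=np.array([-np.sin(YAW),np.cos(YAW),0]);ex=np.array([np.cos(YAW),np.sin(YAW),0]);o=np.array([.5389,-.0267,0])
for fn in("m1","w_p1"):
    c,im=pickle.load(open(f"pics/{fn}.pkl","rb"));hsv=cv2.cvtColor(im,cv2.COLOR_BGR2HSV)
    m=cv2.inRange(hsv,(0,150,60),(8,255,255));p=proj(c,[.461,.1225,.034]);
    k,lab,st,ce=cv2.connectedComponentsWithStats(m);i=1+np.argmin(np.linalg.norm(ce[1:]-p,axis=1));print(fn,st[i],ce[i])
    x,y,w,h,_=st[i]
    print("cols",x,"rows",y);print(im[y-1:y+h+1,x:x+w:(1 if w<25 else 3),2])
    for u in range(x,x+w,2 if w<25 else 4):
        r=np.nonzero(lab[:,u]==i)[0];f=lambda v,z:((onz(c,u,v,z)-o)@ey).round(4)
        print(u,r.min(),r.max(),"y@.034",f(r.min()-.5,.034),f(r.max()+.5,.034),"x",((onz(c,u,r.mean(),.034)-o)@ex).round(4))
```

```text
m1 [305 111  13  17 172] [311.58139535 118.93604651]
cols 305 rows 111
[[ 38  28  34  30  31  32  31  31  33  32  29  57 145]
 [ 35  30  36  43  43  51  59  65  84  93 104 115 151]
 [ 26  58  95 112 111 114 122 143 146 165 174 174 170]
 [ 36 112 164 178 173 181 180 178 181 181 179 179 166]
 [ 56 146 184 184 179 175 177 176 174 173 174 172 154]
 [ 45 137 179 177 175 176 174 173 168 163 166 173 163]
 [ 43 119 160 169 174 176 187 196 190 190 188 204 210]
 [ 69 141 177 197 200 207 225 233 233 237 238 242 243]
 [106 208 243 239 242 241 239 241 240 241 241 240 242]
 [ 81 211 247 242 239 236 237 234 236 235 230 229 219]
 [ 77 196 237 229 221 214 206 206 211 185 169 153 142]
 [ 44 142 179 171 155 138 128 130 139 137 134 134 140]
 [ 30  55 133 159 163 147 147 145 144 147 148 151 147]
 [ 26  48 138 176 176 159 147 149 147 148 152 149 149]
 [ 30  46 123 173 176 169 150 147 152 147 148 153 149]
 [ 30  40  97 161 180 180 163 155 147 149 148 156 147]
 [ 18  36  70 138 167 158 147 126 122 126 125 133 115]
 [ 36  39  32  78 100  80  62  61  53  53  47  50  40]
 [ 32  38  34  36  36  32  27  36  32  
[... 2053 characters left out ...]
 43  31  33  30 117 148 123 115]
 [ 18  27  30  24  32  29  23  26  42  25  30  57 120 107 102]
 [ 33  23  26  27  30  34  36  33  34  33  26  36  75  89  90]
 [ 23  29  33  30  26  27  30  32  32  38  32  44  67 108 132]]
68 32 35 y@.034 0.16 0.1581 x -0.0604
72 32 39 y@.034 0.1597 0.156 x -0.0585
76 31 40 y@.034 0.1599 0.1553 x -0.0564
80 31 41 y@.034 0.1597 0.1545 x -0.0544
84 30 43 y@.034 0.1599 0.1533 x -0.0523
88 32 44 y@.034 0.1587 0.1526 x -0.0504
92 33 45 y@.034 0.158 0.1519 x -0.0484
96 38 46 y@.034 0.1554 0.1512 x -0.0468
100 36 52 y@.034 0.1561 0.148 x -0.045
104 35 56 y@.034 0.1563 0.1459 x -0.0431
108 36 57 y@.034 0.1556 0.1451 x -0.0409
112 52 56 y@.034 0.1478 0.1453 x -0.0398
```

The tab is a thin bright top over a wider foot, centred at local y = 0.158. The pointer is at 0.1422, so 15.7 mm is left, which is 2.47 rad.

Run:
```python
from h import *
a=-5.89;g=C+.06*np.array([np.cos(a),np.sin(a)])
robot.move_to([*g,.16],down(0));robot.line_to([*g,.092],v=.15)
robot.gripper_to(0,12);print(robot.sense()["width"]*88)
t=wind(a,-8.33,v=.1);robot.wait(.1)
robot.gripper_to(.45);p=robot.sense()["ee_pos"];robot.line_to([p[0],p[1],.16],v=.15)
measure("m2",(.47,.04,.17))
```

```text
20.366677151018802
ang -2.069079936590835 0.060517538813287336 F 6.551165289523614 t 31.425
ptr 61 x -0.0466 -0.035 y 0.1566 0.1597 mean 0.15814 median 0.15815
tab 168 x -0.0606 -0.0511 y 0.1523 0.1634 mean 0.15787 median 0.15795
cam local y 0.152516056453948 short -0.00026712745518359116 t 33.5667
```

Run:
```python
from h import *
import pickle
ey=np.array([-np.sin(YAW),np.cos(YAW),0]);ex=np.array([np.cos(YAW),np.sin(YAW),0]);o=np.array([.5389,-.0267,0])
for fn in("m1","m2"):
    c,im=pickle.load(open(f"pics/{fn}.pkl","rb"));h=cv2.cvtColor(im,cv2.COLOR_BGR2HSV)
    for th in(190,210):
        v,u=np.nonzero(cv2.inRange(h,(0,150,th),(8,255,255)))
        P=np.array([onz(c,a,b,.034) for a,b in zip(u,v)])-o;X,Y=P@ex,P@ey;k=(X<-.045)&(X>-.07)&(Y>.14)&(Y<.18);print(fn,th,k.sum(),Y[k].mean(),Y[k].min(),Y[k].max())
# independent stage yaw: long edges of pointer travel m1->m2
def ptr(fn):
    c,im=pickle.load(open(f"pics/{fn}.pkl","rb"));v,u=np.nonzero(cv2.inRange(cv2.cvtColor(im,cv2.COLOR_BGR2HSV),(20,120,90),(36,255,255)))
    P=np.array([onz(c,a,b,.036) for a,b in zip(u,v)]);X,Y=(P-o)@ex,(P-o)@ey;return P[(X>-.075)&(X<-.03)&(Y>.08)&(Y<.22)].mean(0)
d=ptr("m2")-ptr("m1");print("yaw",np.arctan2(-d[0],d[1]),np.linalg.norm(d))
```

```text
m1 190 47 0.15832338657219602 0.15687215633611373 0.1598691048265284
m1 210 36 0.15815574269707838 0.15687215633611373 0.1594125146544865
m2 190 47 0.15828408908711297 0.15685395423014467 0.15986033827746537
m2 210 36 0.15817934036755368 0.1571314631214378 0.1593992006658039
yaw 0.10509227823691486 0.01592344314058023
```

Run:
```python
from rig import robot
print(robot.finish_job(),robot.sense()["t"])
```

```text
the job is handed in; nothing more can be done
the job is handed in; nothing more can be done
```

I fitted the crank on the shaft, let go and wound it clockwise until the pointer lined up with the red tab, within about 0.3 mm by camera; the job was handed in at about 34 s, and no verdict came back.

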